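# Fill the bottle rack and stack the emptied one

## Robot

A 7-joint arm with a two-finger parallel gripper is mounted at the origin on the work surface. World frame = base frame: x ahead of the robot, y to its left, z up, the work surface at z = 0. Lengths are in m, angles in rad, forces in N, time in s.
With the tool pointing down it reaches from about 0.425 to 0.925 m from the base axis. Payload 6.8 kg.
Tool frame: the origin (TCP) lies midway between the tips of the shut fingers; the grasp point (between the pads) lies 19 mm behind it; z points along the fingers, y is the line along which they close (so a half turn about z gives the same grasp; the last joint's range is limited). The gripper opens to 85 mm and grips with 20 to 120 N. Pads are 22 mm wide; open, the fingers measure 114 mm over their backs; the gripper's body (76 mm by 85 mm) begins 54 mm behind the grasp point. The pads swing forward as they close: fully open they stand 13 mm farther back than shut.
Start: joints at [-1.281, 0.477, 0.022, 1.555, -0.011, 1.109, -0.083], TCP at [0.261, 0.622, 0.231] pointing down, gripper open.
Joint ranges: [-2.96, 2.96], [-0.34, 2.1], [-1.41, 1.46], [0.24, 2.44], [-1.37, 4.51], [0.17, 1.92], [-2.96, 2.96]. Speed limits (rad/s): [2.39, 2.39, 3.14, 3.14, 3.14, 3.14, 3.14].

## Interface

Orientations are given as a 3x3 rotation matrix whose columns are the frame's x, y, z axes.
In Python, from workcell import env gives the robot as it stands. The module is installed in compiled form; this text tells all that it offers.
- The arm moves only by the tool send_rows, never from a script. Its argument "steps" is a list of rows, each an object with "gripper": the finger opening in cm, from 0 to 8.54; "translation": the shift along the tool's x, y, z in cm, a list of three; "rot": the turn, a rotation vector about the tool's x, y, z in degrees, a list of three. A call has 1 to 5 rows; each row shifts and turns the commanded pose from where the row before left it, along the tool's axes as they then stand; what a row does not reach is not made up. A row lasts 1/10 s, in which the tool goes at most 50 mm and 8.59 degrees, less where a joint would pass 70% of its speed; a pose out of reach is approached as far as the arm can. A call with a gripper value outside its range is refused whole. The fingers move at their own pace and stop on an object; "grip_force" is the grip in N (left out, the last holds). Time passes only in rows, so rows that do not move let the fingers close. It gives the time, the measured TCP pose, the force, the opening and the grip force at its end, in the units of the state.
- env.sense(): the state, without advancing time (a new reading comes with each control period).
- env.grab_frame(name): name is "side" or "top" or "wrist"; returns a dict with "frame" (384x512x3 uint8, red, green, blue), "depth" (384x512 float32, m along the optical axis (not along the pixel's ray), 0 where there is no reading), "fx", "fy", "cx", "cy" (pixels), "T" (4x4, takes a point from camera to world coordinates). Camera axes: x right, y down, z forward; pixel columns grow to the right and rows downward; lengths in m; the calibration is good to about 2 mm. The wrist camera is an equidistant fisheye: a pixel r from the principal point sees the ray r / f radians off the axis. A picture is of the moment at which its call begins.
- env.close_job(): hands the job in; it is judged then, once.
The state is a dict: "time_s": time; "joint_pos": joint angles; "joint_velocities": joint speeds; "tau": joint torques, N m; "eef_pos": TCP position; "eef_rot": TCP orientation; "force": force on the tool from outside, world axes, zero at the start; "moment": the same for the moment, N m; "gripper_width": finger opening in m; "gripper_force": force on a finger pad.
Only numpy, scipy, OpenCV 4.12 (cv2) and the standard library are available. Lean on these libraries where they do the work, as an engineer would, in place of code of your own. Each camera call takes 0.05 s, during which the arm holds its last target. There are 200 camera calls.

## Task

The reagent bottles are spread over two part-filled racks: draw the rack with two bottles fully out from under the glass shelf and let go of it, then stand its two bottles in the free pockets of the other part-filled rack so that this one is full. Then stack the emptied rack squarely on top of the two empty racks, so that it nests in the rim of the upper one. Keep the bottles upright, set bottles and rack down rather than dropping them, and leave the other things on the bench where they are.

Things in the scene. Friction and masses are not known exactly. Their poses are not given: they have to be found in the camera images.
- rack_out: Teal plastic bottle rack, 160 long (x) x 108 wide (y) x 48 mm high, 0.26 kg, open on top: 2 rows of 3 square pockets, 44 x 44 mm inside, centred at x = -48, 0, +48, y = +-27 mm, floor at z = 6 mm. Stands half under the shelf and holds two bottles, middle pocket at +y and rear pocket at -y. Origin: centre of underside; +x points from its front end (to the robot) to its rear; z up.
- rack_out_front (a point): Top of the front end rim of rack_out over the pocket at -y (rack frame -75, -27, 48 mm), on the end that sticks out some 80 mm from under the shelf. Both end rims are 10 mm thick, centred at x = +-75 mm, top at 48 mm: pinch one from above beside a pocket (y = +-27 mm; the ridge joins it at y = 0) to drag the loaded rack. Side walls 5 mm thick at y = +-51.5 mm.
- rack_out_ridge (a point): Middle of the top of the carrying ridge of rack_out (rack frame 0, 0, 40 mm): 10 mm thick, along the rack's whole length between the two rows; with the middle pockets empty it can be pinched from above there and the rack lifted level. 4 mm cross dividers at x = +-24 mm, top also at 40 mm.
- rack_fill: A rack with the frame and sizes of rack_out: the part-filled one that is to be filled. It stands in the open, to the left or the right, turned up to 0.5 rad, with four bottles in it. Its two free pockets are centred at (x, y) = (-48, -27) and (+48, +27) mm.
- empty_top: A rack with the frame and sizes of rack_out, empty, nested on top of empty_low with its origin 44 mm higher. A rack's foot plate (132 x 90 mm, 4 mm deep below its walls) drops into the rim of the rack below with about 4 mm play each way, so a third rack nested here has its origin 44 mm above this one's; end for end does not matter.
- empty_low: A rack with the frame and sizes of rack_out, empty, the lower one of the stack of two; it stands on the bench on the side opposite to rack_fill, turned up to 0.5 rad.
- shelf: Fixed bench riser: glass board 200 mm deep (x), 440 wide (y), with aluminium edge strips from 159 to 175 mm above the bench, on four legs 22 x 16 mm at y = +-210 mm, some stock bottles on its rear half. Origin: on the bench under the middle of its front edge (towards the robot); x points away from the robot, the board covers x = 0 to 200 mm.
- bottle0: Reagent bottle, white ribbed cap, paper label, 33 mm diameter, 80 mm high, 80 g. Cap 25 mm diameter, from 54 to 80 mm above the origin. Origin: centre of its underside; z up through the cap. One of six equal ones (only the colour differs); any of the six may be in either rack.
- bottle1: Reagent bottle, white ribbed cap, paper label, 33 mm diameter, 80 mm high, 80 g. Cap 25 mm diameter, from 54 to 80 mm above the origin. Origin: centre of its underside; z up through the cap. One of six equal ones (only the colour differs); any of the six may be in either rack.
- bottle2: Reagent bottle, white ribbed cap, paper label, 33 mm diameter, 80 mm high, 80 g. Cap 25 mm diameter, from 54 to 80 mm above the origin. Origin: centre of its underside; z up through the cap. One of six equal ones (only the colour differs); any of the six may be in either rack.
- bottle3: Reagent bottle, white ribbed cap, paper label, 33 mm diameter, 80 mm high, 80 g. Cap 25 mm diameter, from 54 to 80 mm above the origin. Origin: centre of its underside; z up through the cap. One of six equal ones (only the colour differs); any of the six may be in either rack.
- bottle4: Reagent bottle, white ribbed cap, paper label, 33 mm diameter, 80 mm high, 80 g. Cap 25 mm diameter, from 54 to 80 mm above the origin. Origin: centre of its underside; z up through the cap. One of six equal ones (only the colour differs); any of the six may be in either rack.
- bottle5: Reagent bottle, white ribbed cap, paper label, 33 mm diameter, 80 mm high, 80 g. Cap 25 mm diameter, from 54 to 80 mm above the origin. Origin: centre of its underside; z up through the cap. One of six equal ones (only the colour differs); any of the six may be in either rack.
- beaker: Glass beaker, 90 mm diameter, 112 mm high; bystander. Origin: centre of its underside.
- pipettes: Clear beaker 62 mm diameter, with white dropping pipettes up to 135 mm high; bystander. Origin: centre of its underside.
- brown_bottle: Brown glass bottle with a black cap, 41 mm diameter, 80 mm high, standing alone near the robot; a bystander. Origin: centre of its underside.
- spatula: Steel lab spatula lying on the bench, 185 mm long along its x, 8 mm high; bystander. Origin: under its middle.

How it is judged:
On the way, in this order (a step that is already met when the one before it is completed fails the run):
1. the rack with two bottles is drawn fully out from under the shelf (its centre at least 88 mm, just over half its length, in front of the shelf's front edge), standing on the bench, and let go (x of rack_out in the frame of shelf below -0.088 m and height (world z) of rack_out below 0.006 m and angle between rack_out's own z axis and vertical below 0.05 rad and linear speed of rack_out below 0.02 m/s and contact force between each of the arm, the fingers and rack_out below 0.05 N), for 0.2 s.
2. all six bottles stand in the pockets of the rack that is being filled, let go (x of bottle0 in the frame of rack_fill between -0.07 and 0.07 m and y of bottle0 in the frame of rack_fill between -0.049 and 0.049 m and z of bottle0 in the frame of rack_fill between 0 and 0.012 m and angle between each of bottle0, bottle1, bottle2, bottle3, bottle4, bottle5's own z axis and vertical below 0.12 rad and x of bottle1 in the frame of rack_fill between -0.07 and 0.07 m and y of bottle1 in the frame of rack_fill between -0.049 and 0.049 m and z of bottle1 in the frame of rack_fill between 0 and 0.012 m and x of bottle2 in the frame of rack_fill between -0.07 and 0.07 m and y of bottle2 in the frame of rack_fill between -0.049 and 0.049 m and z of bottle2 in the frame of rack_fill between 0 and 0.012 m and x of bottle3 in the frame of rack_fill between -0.07 and 0.07 m and y of bottle3 in the frame of rack_fill between -0.049 and 0.049 m and z of bottle3 in the frame of rack_fill between 0 and 0.012 m and x of bottle4 in the frame of rack_fill between -0.07 and 0.07 m and y of bottle4 in the frame of rack_fill between -0.049 and 0.049 m and z of bottle4 in the frame of rack_fill between 0 and 0.012 m and x of bottle5 in the frame of rack_fill between -0.07 and 0.07 m and y of bottle5 in the frame of rack_fill between -0.049 and 0.049 m and z of bottle5 in the frame of rack_fill between 0 and 0.012 m and contact force between the fingers and bottle0 below 0.05 N and contact force between the fingers and bottle1 below 0.05 N and contact force between the fingers and bottle2 below 0.05 N and contact force between the fingers and bottle3 below 0.05 N and contact force between the fingers and bottle4 below 0.05 N and contact force between the fingers and bottle5 below 0.05 N), for 0.2 s.
At the end, for the whole second after the job is handed in: All six bottles stand upright in the pockets of rack_fill, which is level on the bench; rack_out is nested on empty_top (40 to 47.5 mm above it, within 10 mm and 0.08 rad) and empty_top likewise on empty_low, all level within 0.05 rad and at rest (x of bottle0 in the frame of rack_fill between -0.07 and 0.07 m and y of bottle0 in the frame of rack_fill between -0.049 and 0.049 m and z of bottle0 in the frame of rack_fill between 0 and 0.012 m and angle between each of bottle0, bottle1, bottle2, bottle3, bottle4, bottle5's own z axis and vertical below 0.12 rad and x of bottle1 in the frame of rack_fill between -0.07 and 0.07 m and y of bottle1 in the frame of rack_fill between -0.049 and 0.049 m and z of bottle1 in the frame of rack_fill between 0 and 0.012 m and x of bottle2 in the frame of rack_fill between -0.07 and 0.07 m and y of bottle2 in the frame of rack_fill between -0.049 and 0.049 m and z of bottle2 in the frame of rack_fill between 0 and 0.012 m and x of bottle3 in the frame of rack_fill between -0.07 and 0.07 m and y of bottle3 in the frame of rack_fill between -0.049 and 0.049 m and z of bottle3 in the frame of rack_fill between 0 and 0.012 m and x of bottle4 in the frame of rack_fill between -0.07 and 0.07 m and y of bottle4 in the frame of rack_fill between -0.049 and 0.049 m and z of bottle4 in the frame of rack_fill between 0 and 0.012 m and x of bottle5 in the frame of rack_fill between -0.07 and 0.07 m and y of bottle5 in the frame of rack_fill between -0.049 and 0.049 m and z of bottle5 in the frame of rack_fill between 0 and 0.012 m and z of rack_out in the frame of empty_top between 0.04 and 0.0475 m and horizontal distance between rack_out and empty_top below 0.01 m and angle between the x axis of rack_out and the x axis of empty_top, either way round below 0.08 rad and angle between each of rack_out, empty_top, rack_fill, empty_low's own z axis and vertical below 0.05 rad and z of empty_top in the frame of empty_low between 0.04 and 0.0475 m and horizontal distance between empty_top and empty_low below 0.01 m and angle between the x axis of empty_top and the x axis of empty_low, either way round below 0.08 rad and height (world z) of each of rack_fill, empty_low below 0.006 m and linear speed of each of bottle0, bottle1, bottle2, bottle3, bottle4, bottle5, rack_out, rack_fill, empty_top below 0.02 m/s); the robot touches nothing.
It fails at once if a bottle is tipped by more than 0.5 rad (angle between any of bottle0, bottle1, bottle2, bottle3, bottle4, bottle5's own z axis and vertical above 0.5 rad).
It fails at once if a bottle or the emptied rack moves faster than 0.6 m/s without being held (dropped from about 20 mm or more, or knocked about) ((contact force between the fingers and bottle0 below 0.02 N and linear speed of bottle0 above 0.6 m/s) or (contact force between the fingers and bottle1 below 0.02 N and linear speed of bottle1 above 0.6 m/s) or (contact force between the fingers and bottle2 below 0.02 N and linear speed of bottle2 above 0.6 m/s) or (contact force between the fingers and bottle3 below 0.02 N and linear speed of bottle3 above 0.6 m/s) or (contact force between the fingers and bottle4 below 0.02 N and linear speed of bottle4 above 0.6 m/s) or (contact force between the fingers and bottle5 below 0.02 N and linear speed of bottle5 above 0.6 m/s) or (contact force between the fingers and rack_out below 0.02 N and linear speed of rack_out above 0.6 m/s)).
It fails at once if a bystander (beaker, pipettes, brown bottle, spatula) is moved by more than 30 mm (distance of any of beaker, pipettes, brown_bottle, spatula from where it was at the start of the episode above 0.03 m).
It also fails if it takes over 72 s, if anything falls off the work surface, if the arm or the gripper's body presses on something with over 40 N, if the wrist force passes 120 N, or if a joint passes its speed limit or range.

## Working session

There is one attempt and no reset: what is moved stays moved. The work goes in short steps, Python scripts to look and compute and a tool call to move; the robot and the scene stay as the last step left them, time stands still between calls to the robot, and variables do not carry over. Pictures are saved under pics/ and viewed, at most 10 in all, crops included, and the job is handed in when it is done.

Besides the shell and the picture viewer there is one more tool, called after "Emit:" as a command line: name --argument value ..., lists and objects as JSON in quotes. send_rows: Moves the arm, as the interface text tells. Its arguments: {"type":"object","properties":{"steps":{"type":"array","items":{"type":"object","properties":{"gripper":{"type":"number"},"translation":{"type":"array","items":{"type":"number"}},"rot":{"type":"array","items":{"type":"number"}}}}},"grip_force":{"type":"number"}},"required":["steps"]}

```bash
mkdir -p pics
cat > h.py <<'E'
import numpy as np, cv2
from workcell import env
def save(n,f,c=None):
    im=f["frame"][:,:,::-1]
    if c: im=im[c[1]:c[3],c[0]:c[2]]
    cv2.imwrite("pics/"+n,im)
def cloud(f):
    d=f["depth"];v,u=np.mgrid[:d.shape[0],:d.shape[1]]
    P=np.stack([(u-f["cx"])/f["fx"]*d,(v-f["cy"])/f["fy"]*d,d],-1)
    W=P@f["T"][:3,:3].T+f["T"][:3,3]
    W[d<=0]=np.nan
    return W
E
python3 - <<'E'
from h import *
s=env.sense();print(s["time_s"],s["eef_pos"],s["eef_rot"],s["gripper_width"])
a=env.grab_frame("top");b=env.grab_frame("side")
for f in(a,b):print(f["fx"],f["cx"],f["cy"],f["T"].round(3))
np.savez("f0.npz",top=a,side=b)
cv2.imwrite("pics/a.png",np.vstack([a["frame"],b["frame"]])[:,:,::-1])
im=np.hstack([a["frame"],b["frame"]])[:,:,::-1]
cv2.imwrite("pics/top.png",cv2.resize(a["frame"][:,:,::-1],(800,600)))
cv2.imwrite("pics/side.png",cv2.resize(b["frame"][:,:,::-1],(800,600)))
E
```

```text
0.0 [0.26128512 0.62172993 0.23031637] [[-9.21902473e-01  3.87421544e-01 -6.15134053e-04]
 [ 3.87422015e-01  9.21900786e-01 -1.76715795e-03]
 [-1.17542495e-04 -1.86746376e-03 -9.99998249e-01]] 0.08547214587938799
359.46905006473395 253.0348959709044 192.13664613858188 [[-0.012 -0.992  0.127  0.453]
 [-1.     0.01  -0.017  0.006]
 [ 0.015 -0.127 -0.992  1.226]
 [ 0.     0.     0.     1.   ]]
387.56250755003043 251.10724778658593 189.35236963538816 [[ 0.947 -0.191  0.258  0.265]
 [-0.321 -0.57   0.756 -0.872]
 [ 0.002 -0.799 -0.601  0.757]
 [ 0.     0.     0.     1.   ]]
```

View pics/top.png

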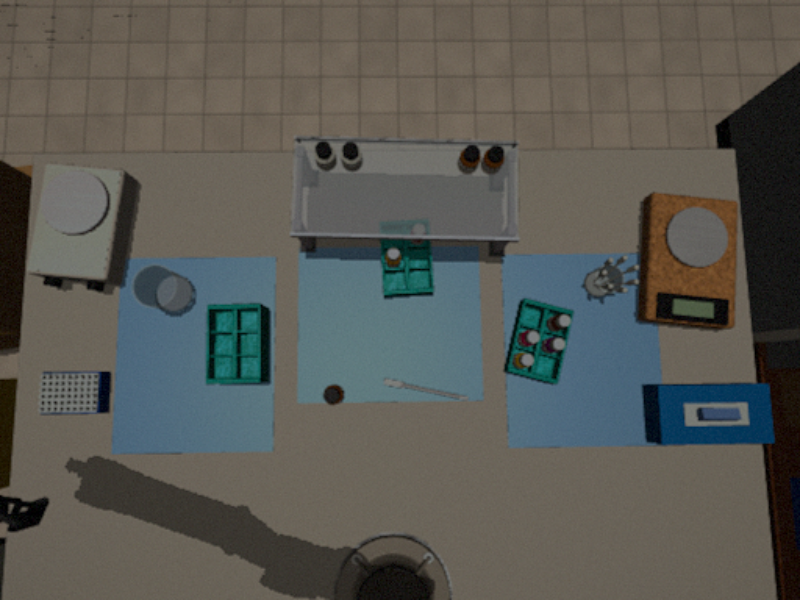

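View pics/side.png

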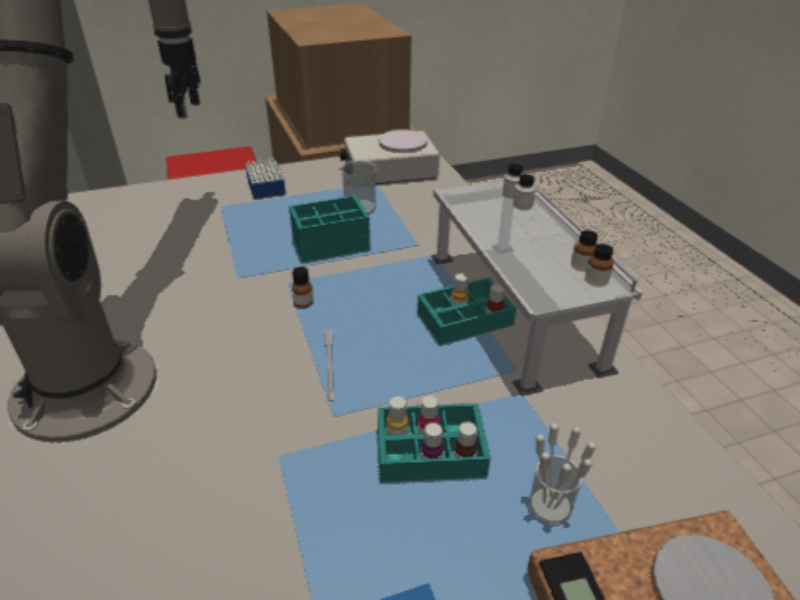

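Top view (800x600): rack_out at (407,265) under the shelf front edge (row ~238). rack_fill is at (540,340), the empty stack at (237,343), the brown bottle at (334,394) and the spatula at (427,388). The side view agrees with this layout.

```bash
cat >> h.py <<'E'
def plane(f,uv,z):
    uv=np.atleast_2d(uv).astype(float)
    r=np.c_[(uv[:,0]-f["cx"])/f["fx"],(uv[:,1]-f["cy"])/f["fy"],np.ones(len(uv))]@f["T"][:3,:3].T
    o=f["T"][:3,3]
    return o+r*((z-o[2])/r[:,2])[:,None]
def teal(f):
    h=cv2.cvtColor(f["frame"],cv2.COLOR_RGB2HSV)
    return ((h[...,0]>72)&(h[...,0]<97)&(h[...,1]>130)&(h[...,2]>25))
def racks(f):
    """teal blobs; keep points near local max height (rim), fit min-area rectangle"""
    W=cloud(f);m=teal(f).astype(np.uint8)
    m=cv2.morphologyEx(m,cv2.MORPH_CLOSE,np.ones((3,3)))
    n,l,st,c=cv2.connectedComponentsWithStats(m);out=[]
    for i in range(1,n):
        if st[i,4]<300: continue
        p=W[(l==i)];p=p[~np.isnan(p[:,0])];top=np.percentile(p[:,2],90)
        q=p[abs(p[:,2]-top)<.012]
        (cx,cy),(w,h),a=cv2.minAreaRect((q[:,:2]*1000).astype(np.float32))
        if w<h: w,h,a=h,w,a+90
        out.append((round(cx,1),round(cy,1),round(w),round(h),round((a+90)%180-90,1),round(top*1000),c[i].round(),st[i,4]))
    return out
E
python3 - <<'E'
from h import *
d=np.load("f0.npz",allow_pickle=True);a=d["top"].item();b=d["side"].item()
for f in(a,b):
    for r in racks(f):print(r)
    print()
W=cloud(a)
# shelf front edge
k=512/800
for n,u,v in[("brown",334,394),("spatL",388,382),("spatR",466,398),("shelfFL",295,238),("shelfFM",400,240),("shelfFR",516,240),("legL",308,243),("beaker",176,294),("pip",604,280)]:
    print(n,W[int(v*k),int(u*k)].round(3))
for u,v in[(295,236),(516,239)]:print(plane(a,[u*k,v*k],.175).round(3))
E
```

```text
(675.5, -38.6, 118, 107, 1.2, 48, array([261., 172.]), np.int32(987))
(515.1, -317.5, 160, 107, -15.1, 49, array([344., 218.]), np.int32(1144))
(513.9, 313.3, 158, 109, -0.0, 92, array([150., 220.]), np.int32(1686))

(515.1, 312.7, 156, 120, 0.7, 88, array([211., 145.]), np.int32(1635))
(697.3, -39.7, 157, 113, 2.5, 46, array([295., 200.]), np.int32(1410))
(514.7, -319.4, 157, 111, -15.4, 47, array([275., 286.]), np.int32(2037))

brown [0.411 0.115 0.08 ]
spatL [0.433 0.005 0.01 ]
spatR [ 0.398 -0.162  0.009]
shelfFL [ 0.753  0.21  -0.001]
shelfFM [ 0.708 -0.022  0.163]
shelfFR [ 0.702 -0.243  0.178]
legL [0.728 0.171 0.056]
beaker [0.614 0.429 0.104]
pip [ 0.65  -0.475  0.005]
[[0.713 0.179 0.175]]
[[ 0.703 -0.244  0.175]]
```

```bash
cat >> h.py <<'E'
def rows(x,y,z,ang,n):
    """print n rows to reach xyz with tool y axis at world angle ang deg (mod 180, nearest) and tool vertical"""
    s=env.sense();R=s["eef_rot"];p=s["eef_pos"]
    a0=np.degrees(np.arctan2(R[1,1],R[0,1]));da=(ang-a0+90)%180-90
    dp=(np.array([x,y,z])-p)*100
    print("t %.1f pos %s ang %.1f tilt %.3f w %.4f F %s da %.1f"%(s["time_s"],p.round(4),a0,np.hypot(R[0,2],R[1,2]),s["gripper_width"],s["force"].round(1),da),"j7 %.2f"%s["joint_pos"][6])
    for k in range(n):
        a=np.radians(a0+da*k/n);yx=np.array([np.cos(a),np.sin(a)]);xx=np.array([-yx[1],yx[0]])*-1*-1
        # z down, x = y cross z
        xx=np.cross([yx[0],yx[1],0],[0,0,-1])[:2]
        d=dp/n;print([round(float(d[:2]@xx),2),round(float(d[:2]@yx),2),round(-float(d[2]),2)],"rz",round(-da/n,2))
E
python3 -c "
from h import *
rows(.621,-.066,.2,1,17)"
```

```text
t 0.1 pos [0.2613 0.6218 0.2304] ang 67.2 tilt 0.002 w 0.0853 F [-0.4 -0.3 -1.2] da -66.2 j7 -0.08
[-3.52, -2.91, 0.18] rz 3.89
[-3.71, -2.66, 0.18] rz 3.89
[-3.88, -2.41, 0.18] rz 3.89
[-4.03, -2.14, 0.18] rz 3.89
[-4.17, -1.86, 0.18] rz 3.89
[-4.29, -1.57, 0.18] rz 3.89
[-4.38, -1.28, 0.18] rz 3.89
[-4.46, -0.98, 0.18] rz 3.89
[-4.52, -0.67, 0.18] rz 3.89
[-4.55, -0.36, 0.18] rz 3.89
[-4.57, -0.05, 0.18] rz 3.89
[-4.56, 0.26, 0.18] rz 3.89
[-4.53, 0.57, 0.18] rz 3.89
[-4.48, 0.87, 0.18] rz 3.89
[-4.41, 1.18, 0.18] rz 3.89
[-4.32, 1.47, 0.18] rz 3.89
[-4.21, 1.76, 0.18] rz 3.89
```

Emit:
send_rows --steps '[{"gripper": 5.0,"translation": [-3.5,-2.9,0.2],"rot": [0,0,3.9]},{"gripper": 5.0,"translation": [-3.7,-2.7,0.2],"rot": [0,0,3.9]},{"gripper": 5.0,"translation": [-3.9,-2.4,0.2],"rot": [0,0,3.9]},{"gripper": 5.0,"translation": [-4.0,-2.1,0.2],"rot": [0,0,3.9]},{"gripper": 5.0,"translation": [-4.2,-1.9,0.2],"rot": [0,0,3.9]}]'

```text
time_s: 0.6
eef_pos: [0.3674, 0.418, 0.2209]
eef_rot: [[-0.738, 0.675, -0.0], [0.675, 0.738, -0.0], [0.0, -0.0, -1.0]]
force: [0.9, 0.9, 0.2]
gripper_width: 0.0497
gripper_force: 0.0
```

Emit:
send_rows --steps '[{"gripper": 5.0,"translation": [-4.3,-1.6,0.2],"rot": [0,0,3.9]},{"gripper": 5.0,"translation": [-4.4,-1.3,0.2],"rot": [0,0,3.9]},{"gripper": 5.0,"translation": [-4.5,-1.0,0.2],"rot": [0,0,3.9]},{"gripper": 5.0,"translation": [-4.5,-0.7,0.2],"rot": [0,0,3.9]},{"gripper": 5.0,"translation": [-4.6,-0.4,0.2],"rot": [0,0,3.9]}]'

```text
time_s: 1.1
eef_pos: [0.4725, 0.214, 0.2111]
eef_rot: [[-0.47, 0.882, -0.0], [0.882, 0.47, 0.0], [0.0, -0.0, -1.0]]
force: [1.0, 0.2, 0.1]
gripper_width: 0.05
gripper_force: 0.0
```

Emit:
send_rows --steps '[{"gripper": 5.0,"translation": [-4.6,0,0.2],"rot": [0,0,3.9]},{"gripper": 5.0,"translation": [-4.6,0.3,0.2],"rot": [0,0,3.9]},{"gripper": 5.0,"translation": [-4.5,0.6,0.2],"rot": [0,0,3.9]},{"gripper": 5.0,"translation": [-4.5,0.9,0.2],"rot": [0,0,3.9]},{"gripper": 5.0,"translation": [-4.4,1.2,0.2],"rot": [0,0,3.9]}]'

```text
time_s: 1.6
eef_pos: [0.58, 0.0119, 0.201]
eef_rot: [[-0.149, 0.989, -0.0], [0.989, 0.149, 0.0], [0.0, -0.0, -1.0]]
force: [0.7, 1.5, -0.7]
gripper_width: 0.0501
gripper_force: 0.0
```

Emit:
send_rows --steps '[{"gripper": 5.0,"translation": [-4.3,1.5,0.2],"rot": [0,0,3.9]},{"gripper": 5.0,"translation": [-4.2,1.8,0.2],"rot": [0,0,3.9]},{"gripper": 5.0,"translation": [0,0,0],"rot": [0,0,0]}]'

```text
time_s: 1.9
eef_pos: [0.6234, -0.075, 0.1971]
eef_rot: [[-0.005, 1.0, 0.001], [1.0, 0.005, -0.005], [-0.005, 0.001, -1.0]]
force: [-0.4, -0.5, 0.1]
gripper_width: 0.0502
gripper_force: 0.0
```

Run:
```python
from h import *
rows(.621,-.066,.2,1,1)
f=env.grab_frame("wrist");print(f["fx"],f["fy"],f["cx"],f["cy"],f["T"].round(4))
np.save("w1.npy",f,allow_pickle=True);save("w1.png",f)
```

```text
t 1.9 pos [ 0.6234 -0.075   0.1971] ang 0.3 tilt 0.005 w 0.0502 F [-0.4 -0.5  0.1] da 0.7 j7 0.25
[0.9, -0.23, -0.29] rz -0.7
297.3186396354542 297.3186396354542 258.68238686647624 193.1338510356824 [[ 1.      0.0055  0.0038  0.6227]
 [ 0.0064 -0.9594 -0.2818 -0.0028]
 [ 0.0021  0.2818 -0.9595  0.3389]
 [ 0.      0.      0.      1.    ]]
```

View pics/w1.png

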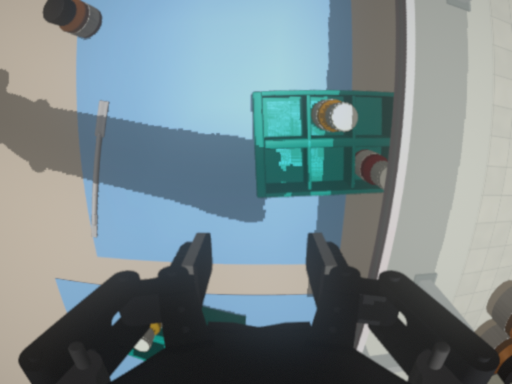

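The wrist view shows the rack's front rim outer corners at about (252,92) and (257,197); the ridge meets the rim near row 141.

```bash
cat >> h.py <<'E'
def fray(f,uv):
    uv=np.atleast_2d(uv).astype(float);d=(uv-[f["cx"],f["cy"]])/f["fx"];r=np.hypot(d[:,0],d[:,1])+1e-9
    return np.c_[d/r[:,None]*np.sin(r)[:,None],np.cos(r)]@f["T"][:3,:3].T
def fplane(f,uv,z):
    r=fray(f,uv);o=f["T"][:3,3];return o+r*((z-o[2])/r[:,2])[:,None]
def fcloud(f):
    d=f["depth"];v,u=np.mgrid[:d.shape[0],:d.shape[1]]
    r=fray(f,np.c_[u.ravel(),v.ravel()]);ax=f["T"][:3,2]
    W=f["T"][:3,3]+r*(d.ravel()/(r@ax))[:,None];W[d.ravel()<=0]=np.nan
    return W.reshape(d.shape+(3,))
E
python3 - <<'E'
from h import *
f=np.load("w1.npy",allow_pickle=True).item()
m=teal(f);m[:, :240]=0;m[220:]=0
print(fplane(f,[[252,92],[257,197]],.048).round(4))
W=fcloud(f);q=W[m];q=q[(q[:,2]>.042)&(q[:,2]<.056)]
print(len(q),np.percentile(q,[.5,50,99.5],axis=0).round(4))
# front edge points: per world-y bin min x
P=[]
for y in np.arange(q[:,1].min(),q[:,1].max(),.006):
    s=q[abs(q[:,1]-y)<.003]
    if len(s)>3:P.append([y,np.percentile(s[:,0],3)])
P=np.array(P);print(P.round(4).tolist(),np.polyfit(P[1:-1,0],P[1:-1,1],1))
E
```

```text
[[ 0.6168  0.013   0.048 ]
 [ 0.6221 -0.0924  0.048 ]]
1760 [[ 0.6187 -0.0912  0.0425]
 [ 0.6283 -0.041   0.0473]
 [ 0.7409  0.0174  0.0491]]
[[-0.092, 0.6242], [-0.086, 0.6252], [-0.08, 0.6221], [-0.074, 0.622], [-0.068, 0.6216], [-0.062, 0.621], [-0.056, 0.621], [-0.05, 0.6209], [-0.044, 0.6209], [-0.038, 0.6199], [-0.032, 0.6189], [-0.026, 0.6189], [-0.02, 0.6188], [-0.014, 0.6188], [-0.008, 0.6188], [-0.002, 0.6187], [0.004, 0.6183], [0.01, 0.6181], [0.016, 0.6289]] [-0.05609977  0.61809746]
```

```bash
python3 -c "
from h import *
rows(.625,-.066,.022,2.5,5)"
```

```text
t 1.9 pos [ 0.6225 -0.0712  0.1968] ang 0.6 tilt 0.002 w 0.0500 F [ 0.3  0.5 -0.2] da 1.9 j7 0.25
[0.1, 0.05, 3.5] rz -0.39
[0.1, 0.05, 3.5] rz -0.39
[0.1, 0.05, 3.5] rz -0.39
[0.1, 0.05, 3.5] rz -0.39
[0.1, 0.05, 3.5] rz -0.39
```

Emit:
send_rows --steps '[{"gripper": 5.0,"translation": [0.5,0.25,3],"rot": [0,0,-1.9]},{"gripper": 5.0,"translation": [0,0,4.5],"rot": [0,0,0]},{"gripper": 5.0,"translation": [0,0,4],"rot": [0,0,0]},{"gripper": 5.0,"translation": [0,0,3],"rot": [0,0,0]},{"gripper": 5.0,"translation": [0,0,1.5],"rot": [0,0,0]}]'

```text
time_s: 2.45
eef_pos: [0.6224, -0.06, 0.0342]
eef_rot: [[-0.051, 0.999, -0.005], [0.999, 0.051, 0.001], [0.001, -0.005, -1.0]]
force: [-0.1, -0.2, 0.4]
gripper_width: 0.0498
gripper_force: 0.0
```

Emit:
send_rows --steps '[{"gripper": 5.0,"translation": [0,0,1.5],"rot": [0,0,0]},{"gripper": 0.6,"translation": [0,0,0],"rot": [0,0,0]},{"gripper": 0.6,"translation": [0,0,0],"rot": [0,0,0]},{"gripper": 0.6,"translation": [0,0,0],"rot": [0,0,0]},{"gripper": 0.6,"translation": [0,0,0],"rot": [0,0,0]}]' --grip_force 40

```text
time_s: 2.95
eef_pos: [0.6258, -0.0621, 0.0239]
eef_rot: [[-0.049, 0.999, 0.002], [0.999, 0.049, 0.0], [0.0, 0.002, -1.0]]
force: [-1.4, 0.9, 4.2]
gripper_width: 0.0092
gripper_force: 40.8
```

Emit:
send_rows --steps '[{"gripper": 0.6,"translation": [0,-0.3,0],"rot": [0,0,0]},{"gripper": 0.6,"translation": [0,-0.7,0],"rot": [0,0,0]},{"gripper": 0.6,"translation": [0,-1,0],"rot": [0,0,0]},{"gripper": 0.6,"translation": [0,-1.2,0],"rot": [0,0,0]},{"gripper": 0.6,"translation": [0,-1.2,0],"rot": [0,0,0]}]'

```text
time_s: 3.45
eef_pos: [0.5828, -0.0643, 0.0237]
eef_rot: [[-0.049, 0.999, 0.006], [0.999, 0.049, -0.0], [-0.001, 0.006, -1.0]]
force: [5.6, -0.7, 5.4]
gripper_width: 0.0092
gripper_force: 40.9
```

Emit:
send_rows --steps '[{"gripper": 0.6,"translation": [0,-1.2,0],"rot": [0,0,0]},{"gripper": 0.6,"translation": [0,-1.2,0],"rot": [0,0,0]},{"gripper": 0.6,"translation": [0,-1.2,0],"rot": [0,0,0]},{"gripper": 0.6,"translation": [0,-1.2,0],"rot": [0,0,0]},{"gripper": 0.6,"translation": [0,-1.2,0],"rot": [0,0,0]}]'

```text
time_s: 3.95
eef_pos: [0.5231, -0.0673, 0.0237]
eef_rot: [[-0.049, 0.999, 0.006], [0.999, 0.049, -0.0], [-0.001, 0.006, -1.0]]
force: [6.2, 1.0, 6.2]
gripper_width: 0.0089
gripper_force: 41.0
```

Emit:
send_rows --steps '[{"gripper": 0.6,"translation": [0,-1,0],"rot": [0,0,0]},{"gripper": 0.6,"translation": [0,-0.7,0],"rot": [0,0,0]},{"gripper": 0.6,"translation": [0,-0.3,0],"rot": [0,0,0]},{"gripper": 0.6,"translation": [0,0,0],"rot": [0,0,0]},{"gripper": 3.5,"translation": [0,0,0],"rot": [0,0,0]}]'

```text
time_s: 4.45
eef_pos: [0.5005, -0.0681, 0.0227]
eef_rot: [[-0.049, 0.999, 0.0], [0.999, 0.049, 0.0], [0.0, 0.0, -1.0]]
force: [-0.2, 0.5, -0.7]
gripper_width: 0.0228
gripper_force: 0.0
```

Emit:
send_rows --steps '[{"gripper": 3.5,"translation": [0,0,0],"rot": [0,0,0]},{"gripper": 3.5,"translation": [0,0,0],"rot": [0,0,0]},{"gripper": 3.5,"translation": [0,0,0],"rot": [0,0,0]},{"gripper": 3.5,"translation": [0,0,-2],"rot": [0,0,0]},{"gripper": 3.5,"translation": [0,0,-4],"rot": [0,0,0]}]'

```text
time_s: 4.95
eef_pos: [0.4985, -0.0679, 0.0807]
eef_rot: [[-0.049, 0.999, -0.006], [0.999, 0.049, -0.0], [-0.0, -0.006, -1.0]]
force: [0.2, 0.2, 0.4]
gripper_width: 0.035
gripper_force: 0.0
```

Emit:
send_rows --steps '[{"gripper": 3.5,"translation": [0,0,-5],"rot": [0,0,0]},{"gripper": 3.5,"translation": [0,0,-4],"rot": [0,0,0]},{"gripper": 4.5,"translation": [0,0,0],"rot": [0,0,0]}]'

```text
time_s: 5.25
eef_pos: [0.5041, -0.0686, 0.1771]
eef_rot: [[-0.048, 0.999, 0.009], [0.999, 0.048, 0.001], [0.0, 0.009, -1.0]]
force: [0.2, -0.5, -0.2]
gripper_width: 0.0449
gripper_force: 0.0
```

Run:
```python
from h import *
s=env.sense();print(s["time_s"],s["eef_pos"])
f=env.grab_frame("wrist");g=env.grab_frame("side");h=env.grab_frame("top")
np.savez("w2.npz",w=f,side=g,top=h)
cv2.imwrite("pics/w2.png",np.vstack([f["frame"],h["frame"]])[:,:,::-1][:600])
for x in (g,h):
    for r in racks(x):print(r)
```

```text
5.25 [ 0.50409919 -0.06857715  0.17710189]
(503.7, 313.2, 136, 115, 1.6, 88, array([203., 145.]), np.int32(1027))
(576.9, -45.9, 159, 111, 3.3, 46, array([258., 210.]), np.int32(1495))
(514.8, -318.9, 157, 110, -15.2, 47, array([275., 286.]), np.int32(2040))
(576.3, -43.8, 159, 106, 2.7, 49, array([256., 196.]), np.int32(727))
(515.0, -318.0, 160, 108, -15.2, 49, array([344., 218.]), np.int32(1121))
(513.9, 313.3, 158, 110, -0.2, 92, array([151., 220.]), np.int32(1796))
```

View pics/w2.png

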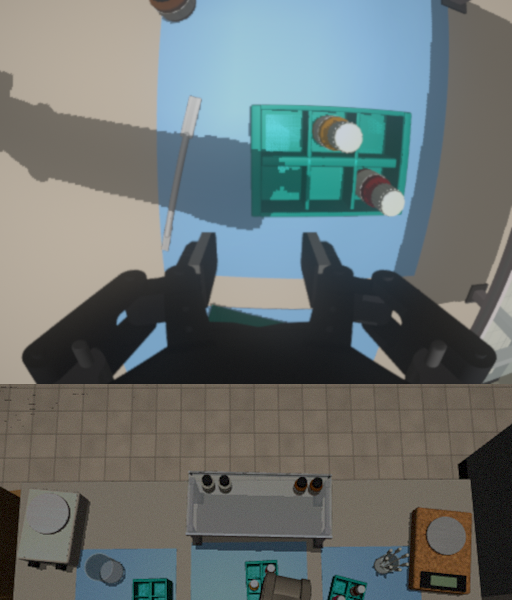

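rack_out is now drawn out, at about (0.576,-0.045) with yaw 2.8°. The caps show in the wrist view at (348,137) and (391,202). Next I measure the caps.

```bash
cat >> h.py <<'E'
def caps(f,fish,box=None,z=.086,amin=40):
    h=cv2.cvtColor(f["frame"],cv2.COLOR_RGB2HSV);m=((h[...,1]<70)&(h[...,2]>125)).astype(np.uint8)
    m=cv2.morphologyEx(m,cv2.MORPH_OPEN,np.ones((3,3)))
    W=fcloud(f) if fish else cloud(f)
    m[~((W[...,2]>.076)&(W[...,2]<.1))]=0   # cap tops only
    n,l,st,c=cv2.connectedComponentsWithStats(m)
    for i in range(1,n):
        if st[i,4]<amin or st[i,2]>60: continue
        p=(fplane if fish else plane)(f,c[i],z)[0];w=np.median(W[l==i],axis=0)
        if abs(p[1])<.45 and .4<p[0]<.75: print("cap px",c[i].round(),st[i,2:].tolist(),"plane",p.round(4),"depth",w.round(4))
E
python3 - <<'E'
from h import *
d=np.load("w2.npz",allow_pickle=True)
for k in("w","top","side"):
    print(k);caps(d[k].item(),k=="w",amin=10 if k!="w" else 60)
E
```

```text
w
cap px [348. 137.] [29, 31, 676] plane [ 0.5744 -0.0139  0.086 ] depth [ 0.5745 -0.014   0.0855]
cap px [392. 203.] [24, 26, 490] plane [ 0.6241 -0.0677  0.086 ] depth [ 0.6245 -0.068   0.0853]
top
cap px [270. 184.] [6, 6, 31] plane [ 0.6258 -0.0691  0.086 ] depth [ 0.6244 -0.068   0.0861]
cap px [254. 199.] [6, 5, 28] plane [ 0.5765 -0.0147  0.086 ] depth [ 0.5765 -0.0157  0.0856]
cap px [361. 205.] [5, 5, 20] plane [ 0.553  -0.3569  0.086 ] depth [ 0.5533 -0.3566  0.0866]
cap px [341. 215.] [6, 5, 27] plane [ 0.5218 -0.2928  0.086 ] depth [ 0.5222 -0.2923  0.0861]
cap px [357. 220.] [5, 5, 20] plane [ 0.5053 -0.3417  0.086 ] depth [ 0.5058 -0.3419  0.0866]
cap px [337. 230.] [5, 6, 28] plane [ 0.4761 -0.2773  0.086 ] depth [ 0.4751 -0.2771  0.0874]
side
cap px [258. 186.] [8, 5, 33] plane [ 0.576  -0.0185  0.086 ] depth [ 0.5765 -0.0175  0.0851]
cap px [280. 193.] [8, 5, 35] plane [ 0.626  -0.0718  0.086 ] depth [ 0.6265 -0.0705  0.0851]
cap px [275. 257.] [11, 8, 65] plane [ 0.5214 -0.295   0.086 ] depth [ 0.5221 -0.2939  0.0847]
cap px [255. 257.] [11, 7, 64] plane [ 0.476  -0.2805  0.086 ] depth [ 0.4763 -0.2793  0.0846]
cap px [277. 275.] [11, 8, 73] plane [ 0.5063 -0.346   0.086 ] depth [ 0.5066 -0.3448  0.0847]
cap px [299. 274.] [11, 9, 74] plane [ 0.5533 -0.3603  0.086 ] depth [ 0.554  -0.3599  0.085 ]
```

```bash
python3 -c "
from h import *
rows(.575,-.018,.15,-60,8)"
```

```text
t 5.4 pos [ 0.5003 -0.0678  0.1717] ang 2.8 tilt 0.001 w 0.0450 F [-0.6 -0.7 -0.8] da -62.8 j7 0.26
[0.58, 0.96, 0.27] rz 7.85
[0.7, 0.88, 0.27] rz 7.85
[0.81, 0.77, 0.27] rz 7.85
[0.91, 0.65, 0.27] rz 7.85
[0.99, 0.52, 0.27] rz 7.85
[1.06, 0.38, 0.27] rz 7.85
[1.1, 0.23, 0.27] rz 7.85
[1.12, 0.08, 0.27] rz 7.85
```

Emit:
send_rows --steps '[{"gripper": 4.5,"translation": [0.6,1.0,0.3],"rot": [0,0,7.85]},{"gripper": 4.5,"translation": [0.7,0.9,0.3],"rot": [0,0,7.85]},{"gripper": 4.5,"translation": [0.8,0.8,0.3],"rot": [0,0,7.85]},{"gripper": 4.5,"translation": [0.9,0.6,0.3],"rot": [0,0,7.85]},{"gripper": 4.5,"translation": [1.0,0.5,0.3],"rot": [0,0,7.85]}]'

```text
time_s: 5.9
eef_pos: [0.5467, -0.0366, 0.1551]
eef_rot: [[0.599, 0.801, -0.004], [0.801, -0.599, -0.001], [-0.003, -0.003, -1.0]]
force: [-0.1, -0.4, 0.3]
gripper_width: 0.0452
gripper_force: 0.0
```

Emit:
send_rows --steps '[{"gripper": 4.5,"translation": [1.1,0.4,0.3],"rot": [0,0,7.85]},{"gripper": 4.5,"translation": [1.1,0.2,0.3],"rot": [0,0,7.85]},{"gripper": 4.5,"translation": [1.1,0.1,0.2],"rot": [0,0,7.85]},{"gripper": 4.5,"translation": [0,0,0],"rot": [0,0,0]},{"gripper": 4.5,"translation": [0,0,0],"rot": [0,0,0]}]'

```text
time_s: 6.4
eef_pos: [0.5747, -0.0182, 0.1478]
eef_rot: [[0.864, 0.503, -0.003], [0.503, -0.864, -0.001], [-0.003, -0.0, -1.0]]
force: [0.4, 0.8, 0.1]
gripper_width: 0.0449
gripper_force: 0.0
```

```bash
python3 -c "
from h import *
f=env.grab_frame('wrist');caps(f,1,amin=60)
rows(.5755,-.016,.056,-60,1)"
```

```text
cap px [353. 184.] [31, 31, 783] plane [ 0.6255 -0.0675  0.086 ] depth [ 0.6255 -0.0678  0.0853]
cap px [256. 205.] [30, 28, 684] plane [ 0.5761 -0.0139  0.086 ] depth [ 0.576  -0.014   0.0854]
t 6.5 pos [ 0.5748 -0.0184  0.1482] ang -59.8 tilt 0.003 w 0.0451 F [ 0.6  0.5 -1.4] da -0.2 j7 -0.72
[0.19, -0.17, 9.22] rz 0.16
```

Emit:
send_rows --steps '[{"gripper": 4.5,"translation": [0.3,-0.2,2],"rot": [0,0,0]},{"gripper": 4.5,"translation": [0,0,3],"rot": [0,0,0]},{"gripper": 4.5,"translation": [0,0,2.5],"rot": [0,0,0]},{"gripper": 4.5,"translation": [0,0,1.7],"rot": [0,0,0]},{"gripper": 4.5,"translation": [0,0,0],"rot": [0,0,0]}]'

```text
time_s: 6.95
eef_pos: [0.5755, -0.015, 0.0554]
eef_rot: [[0.866, 0.5, -0.004], [0.501, -0.866, -0.0], [-0.004, -0.002, -1.0]]
force: [0.1, -0.0, -0.3]
gripper_width: 0.0453
gripper_force: 0.0
```

Emit:
send_rows --steps '[{"gripper": 2.0,"translation": [0,0,0],"rot": [0,0,0]},{"gripper": 2.0,"translation": [0,0,0],"rot": [0,0,0]},{"gripper": 2.0,"translation": [0,0,0],"rot": [0,0,0]},{"gripper": 2.0,"translation": [0,0,0],"rot": [0,0,0]}]' --grip_force 30

```text
time_s: 7.35
eef_pos: [0.5783, -0.0145, 0.0583]
eef_rot: [[0.866, 0.5, 0.002], [0.5, -0.866, 0.0], [0.002, 0.001, -1.0]]
force: [0.4, 0.0, 2.7]
gripper_width: 0.0242
gripper_force: 30.9
```

Emit:
send_rows --steps '[{"gripper": 2.0,"translation": [0,0,-1],"rot": [0,0,0]},{"gripper": 2.0,"translation": [0,0,-2],"rot": [0,0,0]},{"gripper": 2.0,"translation": [0,0,-3],"rot": [0,0,0]},{"gripper": 2.0,"translation": [0,0,-3],"rot": [0,0,0]},{"gripper": 2.0,"translation": [0,0,-2],"rot": [0,0,0]}]'

```text
time_s: 7.85
eef_pos: [0.5782, -0.0149, 0.17]
eef_rot: [[0.866, 0.5, 0.002], [0.5, -0.866, 0.0], [0.002, 0.001, -1.0]]
force: [-0.2, -0.3, -0.5]
gripper_width: 0.0242
gripper_force: 30.8
```

```bash
python3 -c "
from h import *
rows(.4616,-.332,.165,-60,10)
rows(.5684,-.305,.165,-60,1)"
```

```text
t 7.8 pos [ 0.5782 -0.0149  0.17  ] ang -60.0 tilt 0.002 w 0.0242 F [-0.2 -0.3 -0.5] da 0.0 j7 -0.75
[-2.59, 2.16, 0.05] rz -0.0
[-2.59, 2.16, 0.05] rz -0.0
[-2.59, 2.16, 0.05] rz -0.0
[-2.59, 2.16, 0.05] rz -0.0
[-2.59, 2.16, 0.05] rz -0.0
[-2.59, 2.16, 0.05] rz -0.0
[-2.59, 2.16, 0.05] rz -0.0
[-2.6, 2.16, 0.05] rz -0.0
[-2.6, 2.16, 0.05] rz -0.0
[-2.6, 2.16, 0.05] rz -0.0
t 7.8 pos [ 0.5782 -0.0149  0.17  ] ang -60.0 tilt 0.002 w 0.0242 F [-0.2 -0.3 -0.5] da 0.0 j7 -0.75
[-15.35, 24.64, 0.5] rz -0.02
```

Emit:
send_rows --steps '[{"gripper": 2.0,"translation": [-1.0,0.85,0],"rot": [0,0,0]},{"gripper": 2.0,"translation": [-2.0,1.65,0],"rot": [0,0,0]},{"gripper": 2.0,"translation": [-2.6,2.16,0],"rot": [0,0,0]},{"gripper": 2.0,"translation": [-2.6,2.16,0],"rot": [0,0,0]},{"gripper": 2.0,"translation": [-2.6,2.16,0],"rot": [0,0,0]}]'

```text
time_s: 8.35
eef_pos: [0.5273, -0.1479, 0.1668]
eef_rot: [[0.866, 0.5, -0.001], [0.5, -0.866, 0.0], [-0.001, -0.001, -1.0]]
force: [0.1, -0.3, -0.1]
gripper_width: 0.0242
gripper_force: 30.8
```

Emit:
send_rows --steps '[{"gripper": 2.0,"translation": [-2.6,2.16,0],"rot": [0,0,0]},{"gripper": 2.0,"translation": [-2.6,2.16,0],"rot": [0,0,0]},{"gripper": 2.0,"translation": [-2.6,2.16,0],"rot": [0,0,0]},{"gripper": 2.0,"translation": [-2.6,2.16,0],"rot": [0,0,0]},{"gripper": 2.0,"translation": [-2.6,2.16,0],"rot": [0,0,0]}]'

```text
time_s: 8.85
eef_pos: [0.4686, -0.3063, 0.1668]
eef_rot: [[0.866, 0.5, -0.001], [0.5, -0.866, 0.0], [-0.001, -0.001, -1.0]]
force: [0.4, -0.0, -0.0]
gripper_width: 0.024
gripper_force: 30.8
```

Emit:
send_rows --steps '[{"gripper": 2.0,"translation": [-1.4,1.2,0],"rot": [0,0,0]},{"gripper": 2.0,"translation": [-0.7,0.6,0],"rot": [0,0,0]},{"gripper": 2.0,"translation": [0,0,0],"rot": [0,0,0]},{"gripper": 2.0,"translation": [0,0,0],"rot": [0,0,0]}]'

```text
time_s: 9.25
eef_pos: [0.4614, -0.3298, 0.1669]
eef_rot: [[0.865, 0.501, -0.001], [0.501, -0.865, 0.001], [0.0, -0.001, -1.0]]
force: [0.2, 0.4, -0.6]
gripper_width: 0.024
gripper_force: 30.8
```

Run:
```python
from h import *
rows(.4616,-.332,.062,-60,1)
f=env.grab_frame("wrist");save("w3.png",f);np.save("w3.npy",f,allow_pickle=True)
for r in racks(env.grab_frame("side")): print(r)
caps(f,1,amin=60)
```

```text
t 9.2 pos [ 0.4614 -0.3298  0.1669] ang -59.9 tilt 0.001 w 0.0240 F [ 0.2  0.4 -0.6] da -0.1 j7 -0.14
[-0.09, 0.2, 10.49] rz 0.06
(514.4, 312.3, 156, 117, 1.6, 88, array([211., 146.]), np.int32(1626))
(514.9, -319.0, 157, 110, -15.2, 47, array([276., 287.]), np.int32(1998))
cap px [255. 110.] [34, 34, 862] plane [ 0.5208 -0.2915  0.086 ] depth [ 0.5209 -0.2915  0.0854]
cap px [349. 119.] [31, 32, 765] plane [ 0.5529 -0.356   0.086 ] depth [ 0.5531 -0.3562  0.0853]
cap px [210. 153.] [32, 32, 801] plane [ 0.4754 -0.2777  0.086 ] depth [ 0.4752 -0.2777  0.0854]
cap px [303. 160.] [33, 31, 769] plane [ 0.5066 -0.3422  0.086 ] depth [ 0.5065 -0.3424  0.0852]
```

View pics/w3.png

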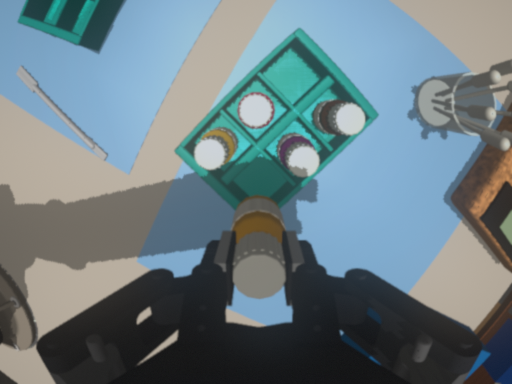

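The held bottle is upright over the free front-left pocket, and the four seated caps lie where the fit predicts. Lowering it now.

Emit:
send_rows --steps '[{"gripper": 2.0,"translation": [0,0.1,2],"rot": [0,0,0]},{"gripper": 2.0,"translation": [0,0,2],"rot": [0,0,0]},{"gripper": 2.0,"translation": [0,0,1.5],"rot": [0,0,0]},{"gripper": 2.0,"translation": [0,0,1.5],"rot": [0,0,0]},{"gripper": 2.0,"translation": [0,0,1.5],"rot": [0,0,0]}]'

```text
time_s: 9.85
eef_pos: [0.4621, -0.3314, 0.0814]
eef_rot: [[0.866, 0.501, 0.0], [0.501, -0.866, 0.0], [0.0, 0.0, -1.0]]
force: [0.2, -0.6, -0.5]
gripper_width: 0.0239
gripper_force: 30.8
```

Emit:
send_rows --steps '[{"gripper": 2.0,"translation": [0,0,1],"rot": [0,0,0]},{"gripper": 2.0,"translation": [0,0,0.6],"rot": [0,0,0]},{"gripper": 2.0,"translation": [0,0,0.3],"rot": [0,0,0]},{"gripper": 2.0,"translation": [0,0,0],"rot": [0,0,0]}]'

```text
time_s: 10.25
eef_pos: [0.4617, -0.332, 0.0632]
eef_rot: [[0.866, 0.5, -0.0], [0.5, -0.866, -0.0], [-0.0, 0.0, -1.0]]
force: [-0.2, -0.1, -0.4]
gripper_width: 0.0236
gripper_force: 30.8
```

Emit:
send_rows --steps '[{"gripper": 2.0,"translation": [0,0,0.3],"rot": [0,0,0]},{"gripper": 2.0,"translation": [0,0,0.2],"rot": [0,0,0]},{"gripper": 2.0,"translation": [0,0,0],"rot": [0,0,0]}]'

```text
time_s: 10.55
eef_pos: [0.4619, -0.3319, 0.0584]
eef_rot: [[0.866, 0.5, 0.0], [0.5, -0.866, -0.0], [0.0, 0.0, -1.0]]
force: [0.7, -0.1, -1.3]
gripper_width: 0.0241
gripper_force: 30.7
```

Emit:
send_rows --steps '[{"gripper": 3.3,"translation": [0,0,0],"rot": [0,0,0]},{"gripper": 3.3,"translation": [0,0,0],"rot": [0,0,0]},{"gripper": 3.3,"translation": [0,0,0],"rot": [0,0,0]},{"gripper": 3.3,"translation": [0,0,-1],"rot": [0,0,0]},{"gripper": 3.3,"translation": [0,0,-3],"rot": [0,0,0]}]'

```text
time_s: 11.05
eef_pos: [0.4603, -0.3307, 0.0973]
eef_rot: [[0.866, 0.5, -0.004], [0.5, -0.866, 0.002], [-0.003, -0.004, -1.0]]
force: [-0.2, 0.1, 0.6]
gripper_width: 0.0329
gripper_force: 0.0
```

Emit:
send_rows --steps '[{"gripper": 3.3,"translation": [0,0,-4],"rot": [0,0,0]},{"gripper": 4.5,"translation": [0,0,-2],"rot": [0,0,0]},{"gripper": 4.5,"translation": [0,0,0],"rot": [0,0,0]}]'

```text
time_s: 11.35
eef_pos: [0.4633, -0.3334, 0.162]
eef_rot: [[0.866, 0.5, 0.006], [0.5, -0.866, -0.003], [0.004, 0.005, -1.0]]
force: [0.2, -0.7, -0.1]
gripper_width: 0.0452
gripper_force: 0.0
```

```bash
python3 -c "
from h import *
caps(env.grab_frame('side'),0,amin=10)
rows(.626,-.069,.15,-60,1)"
```

```text
cap px [282. 193.] [6, 5, 26] plane [ 0.6289 -0.0732  0.086 ] depth [ 0.6292 -0.0724  0.085 ]
cap px [276. 257.] [10, 8, 58] plane [ 0.5222 -0.2958  0.086 ] depth [ 0.5231 -0.2953  0.0844]
cap px [255. 257.] [11, 8, 68] plane [ 0.4759 -0.2811  0.086 ] depth [ 0.4763 -0.2804  0.0846]
cap px [278. 274.] [10, 8, 62] plane [ 0.5082 -0.3456  0.086 ] depth [ 0.5084 -0.3448  0.085 ]
cap px [299. 274.] [11, 9, 74] plane [ 0.5533 -0.3603  0.086 ] depth [ 0.5538 -0.3597  0.0847]
t 11.4 pos [ 0.4626 -0.3324  0.1601] ang -60.0 tilt 0.003 w 0.0454 F [ 0.4  0.2 -1.5] da -0.0 j7 -0.13
[27.32, -14.63, 1.01] rz 0.01
```

Emit:
send_rows --steps '[{"gripper": 4.5,"translation": [1.5,-0.8,0],"rot": [0,0,0]},{"gripper": 4.5,"translation": [3.5,-1.9,0],"rot": [0,0,0]},{"gripper": 4.5,"translation": [3.5,-1.9,0],"rot": [0,0,0]},{"gripper": 4.5,"translation": [3.5,-1.9,0],"rot": [0,0,0]},{"gripper": 4.5,"translation": [3.5,-1.9,0],"rot": [0,0,0]}]'

```text
time_s: 11.9
eef_pos: [0.5538, -0.1798, 0.1573]
eef_rot: [[0.866, 0.5, -0.002], [0.5, -0.866, 0.0], [-0.001, -0.001, -1.0]]
force: [0.2, 0.0, -0.1]
gripper_width: 0.0453
gripper_force: 0.0
```

Emit:
send_rows --steps '[{"gripper": 4.5,"translation": [3.5,-1.9,0],"rot": [0,0,0]},{"gripper": 4.5,"translation": [3.5,-1.9,0],"rot": [0,0,0]},{"gripper": 4.5,"translation": [3.5,-1.9,0],"rot": [0,0,0]},{"gripper": 4.5,"translation": [1.3,-0.5,1],"rot": [0,0,0]},{"gripper": 4.5,"translation": [0,0,0],"rot": [0,0,0]}]'

```text
time_s: 12.4
eef_pos: [0.6248, -0.0658, 0.1457]
eef_rot: [[0.864, 0.504, -0.004], [0.504, -0.864, 0.001], [-0.003, -0.002, -1.0]]
force: [0.3, 0.2, 0.0]
gripper_width: 0.0448
gripper_force: 0.0
```

Emit:
send_rows --steps '[{"gripper": 4.5,"translation": [0,0,0],"rot": [0,0,0]}]'

```text
time_s: 12.5
eef_pos: [0.6236, -0.0705, 0.1474]
eef_rot: [[0.867, 0.499, -0.002], [0.499, -0.867, -0.001], [-0.003, -0.0, -1.0]]
force: [-1.2, -1.5, 0.1]
gripper_width: 0.0446
gripper_force: 0.0
```

```bash
python3 -c "
from h import *
caps(env.grab_frame('side'),0,amin=10)
print();caps(env.grab_frame('wrist'),1,amin=10)
rows(.626,-.069,.056,-60,1)"
```

```text
cap px [275. 257.] [11, 8, 65] plane [ 0.5214 -0.295   0.086 ] depth [ 0.5225 -0.2945  0.0845]
cap px [255. 257.] [11, 7, 65] plane [ 0.4761 -0.2807  0.086 ] depth [ 0.4767 -0.2791  0.0848]
cap px [277. 275.] [11, 8, 72] plane [ 0.5062 -0.3462  0.086 ] depth [ 0.5067 -0.3449  0.085 ]
cap px [299. 274.] [11, 9, 73] plane [ 0.5533 -0.3604  0.086 ] depth [ 0.5539 -0.3589  0.0846]
cap px [256. 276.] [11, 9, 77] plane [ 0.4601 -0.3347  0.086 ] depth [ 0.4603 -0.3331  0.0844]

cap px [258. 205.] [31, 29, 707] plane [ 0.6258 -0.0684  0.086 ] depth [ 0.6257 -0.0685  0.0854]
cap px [389. 368.] [7, 5, 26] plane [ 0.5314 -0.291   0.086 ] depth [ 0.5305 -0.2928  0.0848]
t 12.6 pos [ 0.6239 -0.0715  0.1484] ang -60.2 tilt 0.001 w 0.0448 F [-0.  -1.5 -0. ] da 0.2 j7 -0.62
[0.31, -0.11, 9.24] rz -0.2
```

Bottle 1 stands in the pocket, with its cap at (0.460,-0.334) and height 0.085. Now picking the second.

Emit:
send_rows --steps '[{"gripper": 4.5,"translation": [0.3,-0.1,2],"rot": [0,0,0]},{"gripper": 4.5,"translation": [0,0,3],"rot": [0,0,0]},{"gripper": 4.5,"translation": [0,0,2.5],"rot": [0,0,0]},{"gripper": 4.5,"translation": [0,0,1.7],"rot": [0,0,0]},{"gripper": 4.5,"translation": [0,0,0],"rot": [0,0,0]}]'

```text
time_s: 13.1
eef_pos: [0.6252, -0.0676, 0.0545]
eef_rot: [[0.867, 0.498, -0.004], [0.498, -0.867, -0.0], [-0.003, -0.002, -1.0]]
force: [-0.4, -0.3, 0.2]
gripper_width: 0.045
gripper_force: 0.0
```

Emit:
send_rows --steps '[{"gripper": 2.0,"translation": [0,0,0],"rot": [0,0,0]},{"gripper": 2.0,"translation": [0,0,0],"rot": [0,0,0]},{"gripper": 2.0,"translation": [0,0,0],"rot": [0,0,0]},{"gripper": 2.0,"translation": [0,0,0],"rot": [0,0,0]}]' --grip_force 30

```text
time_s: 13.5
eef_pos: [0.6281, -0.0668, 0.0576]
eef_rot: [[0.866, 0.5, 0.002], [0.5, -0.866, -0.0], [0.002, 0.001, -1.0]]
force: [-0.1, -0.6, 5.5]
gripper_width: 0.0242
gripper_force: 30.2
```

Emit:
send_rows --steps '[{"gripper": 2.0,"translation": [0,0,-1],"rot": [0,0,0]},{"gripper": 2.0,"translation": [0,0,-2],"rot": [0,0,0]},{"gripper": 2.0,"translation": [0,0,-3],"rot": [0,0,0]},{"gripper": 2.0,"translation": [0,0,-3],"rot": [0,0,0]},{"gripper": 2.0,"translation": [0,0,-2],"rot": [0,0,0]}]'

```text
time_s: 14.0
eef_pos: [0.6278, -0.0667, 0.169]
eef_rot: [[0.866, 0.5, 0.002], [0.5, -0.866, 0.0], [0.002, 0.001, -1.0]]
force: [0.7, 0.4, -1.6]
gripper_width: 0.0242
gripper_force: 29.9
```

```bash
python3 -c "
from h import *
rows(.5684,-.305,.167,-60,1)"
```

```text
t 14.0 pos [ 0.6278 -0.0667  0.169 ] ang -60.0 tilt 0.002 w 0.0242 F [ 0.7  0.4 -1.6] da 0.0 j7 -0.64
[-17.05, 17.67, 0.2] rz -0.01
```

Emit:
send_rows --steps '[{"gripper": 2.0,"translation": [-0.8,0.8,0],"rot": [0,0,0]},{"gripper": 2.0,"translation": [-1.5,1.55,0],"rot": [0,0,0]},{"gripper": 2.0,"translation": [-2.1,2.18,0],"rot": [0,0,0]},{"gripper": 2.0,"translation": [-2.1,2.18,0],"rot": [0,0,0]},{"gripper": 2.0,"translation": [-2.1,2.18,0],"rot": [0,0,0]}]'

```text
time_s: 14.5
eef_pos: [0.5958, -0.1879, 0.1655]
eef_rot: [[0.866, 0.5, -0.001], [0.5, -0.866, 0.0], [-0.001, -0.001, -1.0]]
force: [0.4, -0.8, -0.5]
gripper_width: 0.024
gripper_force: 29.9
```

Emit:
send_rows --steps '[{"gripper": 2.0,"translation": [-2.1,2.18,0],"rot": [0,0,0]},{"gripper": 2.0,"translation": [-2.1,2.18,0],"rot": [0,0,0]},{"gripper": 2.0,"translation": [-2.1,2.18,0],"rot": [0,0,0]},{"gripper": 2.0,"translation": [-1.4,1.45,0],"rot": [0,0,0]},{"gripper": 2.0,"translation": [-0.75,0.8,0],"rot": [0,0,0]}]'

```text
time_s: 15.0
eef_pos: [0.5658, -0.3076, 0.1658]
eef_rot: [[0.868, 0.497, -0.002], [0.497, -0.868, -0.001], [-0.002, -0.0, -1.0]]
force: [-0.1, 0.2, -0.1]
gripper_width: 0.0236
gripper_force: 29.9
```

Emit:
send_rows --steps '[{"gripper": 2.0,"translation": [0,0,0],"rot": [0,0,0]},{"gripper": 2.0,"translation": [0,0,0],"rot": [0,0,0]},{"gripper": 2.0,"translation": [0,0,0],"rot": [0,0,0]}]'

```text
time_s: 15.3
eef_pos: [0.5687, -0.303, 0.1659]
eef_rot: [[0.865, 0.502, -0.0], [0.502, -0.865, 0.001], [0.0, -0.001, -1.0]]
force: [0.3, 0.2, -1.0]
gripper_width: 0.0243
gripper_force: 29.9
```

```bash
python3 -c "
from h import *
rows(.5684,-.305,.06,-60,1)
for r in racks(env.grab_frame('side')): print(r)"
```

```text
t 15.3 pos [ 0.5687 -0.303   0.1659] ang -59.9 tilt 0.001 w 0.0243 F [ 0.3  0.2 -1. ] da -0.1 j7 -0.25
[-0.12, 0.16, 10.59] rz 0.14
(515.4, 311.6, 158, 114, -0.2, 88, array([211., 145.]), np.int32(1636))
(570.1, -46.9, 146, 111, 3.3, 45, array([257., 209.]), np.int32(1593))
(514.9, -319.0, 157, 111, -15.6, 47, array([278., 286.]), np.int32(1780))
```

Emit:
send_rows --steps '[{"gripper": 2.0,"translation": [-0.1,0.15,2],"rot": [0,0,0]},{"gripper": 2.0,"translation": [0,0,2],"rot": [0,0,0]},{"gripper": 2.0,"translation": [0,0,1.5],"rot": [0,0,0]},{"gripper": 2.0,"translation": [0,0,1.5],"rot": [0,0,0]},{"gripper": 2.0,"translation": [0,0,1.5],"rot": [0,0,0]}]'

```text
time_s: 15.85
eef_pos: [0.5683, -0.3063, 0.0804]
eef_rot: [[0.866, 0.501, 0.0], [0.501, -0.866, -0.0], [0.0, 0.0, -1.0]]
force: [-0.5, 1.6, -1.4]
gripper_width: 0.0239
gripper_force: 29.9
```

Emit:
send_rows --steps '[{"gripper": 2.0,"translation": [0,0,1],"rot": [0,0,0]},{"gripper": 2.0,"translation": [0,0,0.6],"rot": [0,0,0]},{"gripper": 2.0,"translation": [0,0,0.4],"rot": [0,0,0]},{"gripper": 2.0,"translation": [0,0,0.2],"rot": [0,0,0]},{"gripper": 2.0,"translation": [0,0,0],"rot": [0,0,0]}]'

```text
time_s: 16.35
eef_pos: [0.568, -0.3068, 0.0594]
eef_rot: [[0.866, 0.5, 0.0], [0.5, -0.866, -0.0], [0.0, 0.0, -1.0]]
force: [0.5, 0.3, -1.1]
gripper_width: 0.0242
gripper_force: 29.9
```

Emit:
send_rows --steps '[{"gripper": 2.0,"translation": [0,0,0.2],"rot": [0,0,0]},{"gripper": 2.0,"translation": [0,0,0],"rot": [0,0,0]},{"gripper": 3.3,"translation": [0,0,0],"rot": [0,0,0]},{"gripper": 3.3,"translation": [0,0,0],"rot": [0,0,0]},{"gripper": 3.3,"translation": [0,0,0],"rot": [0,0,0]}]'

```text
time_s: 16.85
eef_pos: [0.5679, -0.3067, 0.0574]
eef_rot: [[0.866, 0.5, 0.0], [0.5, -0.866, 0.0], [0.0, 0.0, -1.0]]
force: [0.1, -0.5, 0.3]
gripper_width: 0.033
gripper_force: 0.0
```

Emit:
send_rows --steps '[{"gripper": 3.3,"translation": [0,0,-1],"rot": [0,0,0]},{"gripper": 3.3,"translation": [0,0,-3],"rot": [0,0,0]},{"gripper": 3.3,"translation": [0,0,-4],"rot": [0,0,0]},{"gripper": 3.3,"translation": [0,0,-3],"rot": [0,0,0]}]'

```text
time_s: 17.25
eef_pos: [0.5681, -0.3074, 0.1701]
eef_rot: [[0.866, 0.5, 0.001], [0.5, -0.866, -0.001], [0.001, 0.002, -1.0]]
force: [1.0, 0.1, 0.7]
gripper_width: 0.0326
gripper_force: 0.0
```

```bash
python3 -c "
from h import *
rows(.576,-.045,.16,92.8,11)
"
```

```text
t 17.2 pos [ 0.5681 -0.3074  0.1701] ang -60.0 tilt 0.002 w 0.0326 F [1.  0.1 0.7] da -27.2 j7 -0.25
[1.25, -2.03, 0.09] rz 2.47
[1.17, -2.08, 0.09] rz 2.47
[1.07, -2.13, 0.09] rz 2.47
[0.98, -2.17, 0.09] rz 2.47
[0.89, -2.22, 0.09] rz 2.47
[0.79, -2.25, 0.09] rz 2.47
[0.69, -2.28, 0.09] rz 2.47
[0.59, -2.31, 0.09] rz 2.47
[0.49, -2.33, 0.09] rz 2.47
[0.39, -2.35, 0.09] rz 2.47
[0.29, -2.37, 0.09] rz 2.47
```

Emit:
send_rows --steps '[{"gripper": 4.0,"translation": [2.4,-4.1,0.1],"rot": [0,0,5]},{"gripper": 4.0,"translation": [2.05,-4.3,0.2],"rot": [0,0,5]},{"gripper": 4.0,"translation": [1.7,-4.45,0.2],"rot": [0,0,5]},{"gripper": 4.0,"translation": [1.3,-4.6,0.2],"rot": [0,0,5]},{"gripper": 4.0,"translation": [0.9,-4.65,0.2],"rot": [0,0,5]}]'

```text
time_s: 17.75
eef_pos: [0.5707, -0.0668, 0.1591]
eef_rot: [[0.997, 0.084, 0.001], [0.084, -0.997, 0.001], [0.001, -0.001, -1.0]]
force: [1.0, 0.5, 0.1]
gripper_width: 0.0398
gripper_force: 0.0
```

Emit:
send_rows --steps '[{"gripper": 4.0,"translation": [0.3,-2.4,0.1],"rot": [0,0,2.2]},{"gripper": 4.0,"translation": [0,0,0],"rot": [0,0,0]},{"gripper": 4.0,"translation": [0,0,0],"rot": [0,0,0]}]'

```text
time_s: 18.05
eef_pos: [0.5718, -0.0443, 0.1579]
eef_rot: [[0.999, 0.051, 0.001], [0.051, -0.999, -0.0], [0.001, 0.0, -1.0]]
force: [-0.4, -1.1, 0.3]
gripper_width: 0.0401
gripper_force: 0.0
```

Run:
```python
from h import *
rows(.576,-.045,.02,92.8,1)
f=env.grab_frame("wrist");g=env.grab_frame("side");h=env.grab_frame("top")
np.savez("w4.npz",w=f,side=g,top=h)
cv2.imwrite("pics/w4.png",np.hstack([f["frame"][:,:,::-1],g["frame"][150:,150:438,::-1].repeat(1,0)[:384] if 0 else np.pad(g["frame"][150:,150:438,::-1],((0,150),(0,0),(0,0)))]))
for x in (g,h):
    for r in racks(x):print(r)
caps(g,0,amin=10)
# rack_out from wrist cloud
W=fcloud(f);m=teal(f);q=W[m];q=q[(q[:,2]>.044)&(q[:,2]<.054)&(abs(q[:,1]+.045)<.12)&(abs(q[:,0]-.576)<.12)]
print(len(q),cv2.minAreaRect((q[:,:2]*1000).astype(np.float32)))
r=W[m];r=r[(r[:,2]>.036)&(r[:,2]<.043)&(abs(r[:,1]+.045)<.015)&(abs(r[:,0]-.576)<.06)];print(len(r),r.mean(0))
```

```text
t 18.1 pos [ 0.5718 -0.0443  0.1579] ang -87.1 tilt 0.001 w 0.0401 F [-0.4 -1.1  0.3] da -0.1 j7 -1.05
[0.42, 0.09, 13.79] rz 0.11
(515.5, 312.3, 158, 113, 0.5, 88, array([211., 145.]), np.int32(1639))
(577.6, -45.7, 160, 113, 3.1, 46, array([261., 208.]), np.int32(1844))
(514.7, -319.0, 157, 111, -15.5, 47, array([276., 289.]), np.int32(1603))
(515.0, -317.9, 160, 107, -15.4, 49, array([343., 218.]), np.int32(875))
(514.1, 313.4, 158, 109, 0.3, 92, array([151., 219.]), np.int32(1791))
cap px [275. 257.] [11, 8, 65] plane [ 0.5214 -0.295   0.086 ] depth [ 0.5215 -0.2948  0.0848]
cap px [255. 257.] [11, 7, 63] plane [ 0.4761 -0.2805  0.086 ] depth [ 0.4766 -0.28    0.0849]
cap px [295. 257.] [11, 8, 67] plane [ 0.5657 -0.3115  0.086 ] depth [ 0.5665 -0.3102  0.0846]
cap px [277. 275.] [11, 8, 73] plane [ 0.5061 -0.346   0.086 ] depth [ 0.5071 -0.345   0.0847]
cap px [299. 274.] [11, 9, 73] plane [ 0.5535 -0.3602  0.086 ] depth [ 0.554  -0.3595  0.0848]
cap px [256. 276.] [11, 9, 76] plane [ 0.46   -0.3346  0.086 ] depth [ 0.4601 -0.3339  0.0845]
3223 ((576.8125610351562, -42.55331802368164), (157.41104125976562, 106.94155883789062), 2.9322164058685303)
1594 [ 0.57881163 -0.0428535   0.03924919]
```

View pics/w4.png

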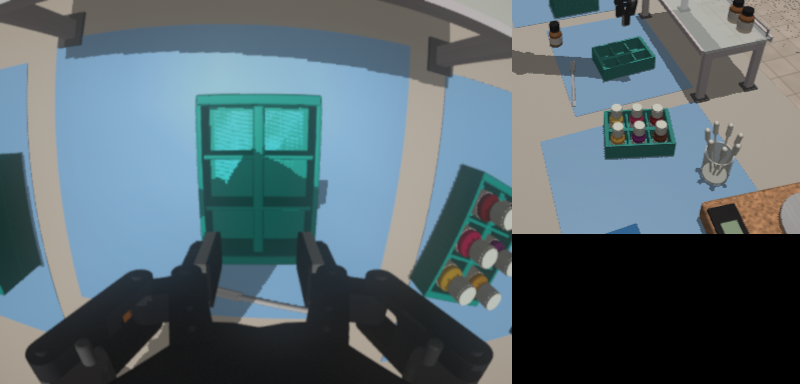

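All six bottles are seated in rack_fill, with six caps at height ≈0.085. rack_out is empty at (0.577,-0.044) with yaw 2.9°. Next I pinch the ridge.

Emit:
send_rows --steps '[{"gripper": 4.0,"translation": [0.5,0,3],"rot": [0,0,0]},{"gripper": 4.0,"translation": [0,0,4],"rot": [0,0,0]},{"gripper": 4.0,"translation": [0,0,3.5],"rot": [0,0,0]},{"gripper": 4.0,"translation": [0,0,2],"rot": [0,0,0]},{"gripper": 4.0,"translation": [0,0,1.3],"rot": [0,0,0]}]'

```text
time_s: 18.7
eef_pos: [0.5757, -0.046, 0.0178]
eef_rot: [[0.999, 0.047, -0.002], [0.047, -0.999, -0.0], [-0.002, 0.0, -1.0]]
force: [0.6, 0.6, 0.4]
gripper_width: 0.0396
gripper_force: 0.0
```

Emit:
send_rows --steps '[{"gripper": 4.0,"translation": [0,0,0.7],"rot": [0,0,0]},{"gripper": 4.0,"translation": [0,0,0],"rot": [0,0,0]}]'

```text
time_s: 18.9
eef_pos: [0.5766, -0.0451, 0.0123]
eef_rot: [[0.999, 0.048, -0.0], [0.048, -0.999, -0.0], [-0.0, 0.0, -1.0]]
force: [0.7, 0.2, 0.2]
gripper_width: 0.0399
gripper_force: 0.0
```

Emit:
send_rows --steps '[{"gripper": 0.6,"translation": [0,0,0],"rot": [0,0,0]},{"gripper": 0.6,"translation": [0,0,0],"rot": [0,0,0]},{"gripper": 0.6,"translation": [0,0,0],"rot": [0,0,0]},{"gripper": 0.6,"translation": [0,0,0],"rot": [0,0,0]}]' --grip_force 60

```text
time_s: 19.3
eef_pos: [0.5775, -0.0444, 0.0135]
eef_rot: [[0.999, 0.049, 0.002], [0.049, -0.999, 0.0], [0.002, -0.0, -1.0]]
force: [-1.2, 0.3, 6.3]
gripper_width: 0.0091
gripper_force: 59.5
```

Emit:
send_rows --steps '[{"gripper": 0.6,"translation": [0,0,-0.7],"rot": [0,0,0]},{"gripper": 0.6,"translation": [0,0,-2],"rot": [0,0,0]},{"gripper": 0.6,"translation": [0,0,-3.5],"rot": [0,0,0]},{"gripper": 0.6,"translation": [0,0,-4],"rot": [0,0,0]},{"gripper": 0.6,"translation": [0,0,-2.8],"rot": [0,0,0]}]'

```text
time_s: 19.8
eef_pos: [0.5767, -0.0445, 0.1446]
eef_rot: [[0.999, 0.049, 0.001], [0.049, -0.999, 0.0], [0.001, 0.0, -1.0]]
force: [1.4, 0.1, -2.4]
gripper_width: 0.0087
gripper_force: 58.5
```

```bash
python3 -c "
from h import *
rows(.5145,.16,.145,90.3,10)"
```

```text
t 19.8 pos [ 0.5767 -0.0445  0.1446] ang -87.2 tilt 0.001 w 0.0087 F [ 1.4  0.1 -2.4] da -2.5 j7 -1.04
[-0.52, -2.07, -0.0] rz 0.25
[-0.53, -2.07, -0.0] rz 0.25
[-0.54, -2.07, -0.0] rz 0.25
[-0.55, -2.07, -0.0] rz 0.25
[-0.56, -2.06, -0.0] rz 0.25
[-0.57, -2.06, -0.0] rz 0.25
[-0.58, -2.06, -0.0] rz 0.25
[-0.58, -2.06, -0.0] rz 0.25
[-0.59, -2.05, -0.0] rz 0.25
[-0.6, -2.05, -0.0] rz 0.25
```

Emit:
send_rows --steps '[{"gripper": 0.6,"translation": [-0.3,-1.0,0],"rot": [0,0,0.25]},{"gripper": 0.6,"translation": [-0.55,-2.1,0],"rot": [0,0,0.25]},{"gripper": 0.6,"translation": [-0.55,-2.1,0],"rot": [0,0,0.25]},{"gripper": 0.6,"translation": [-0.6,-2.1,0],"rot": [0,0,0.25]},{"gripper": 0.6,"translation": [-0.6,-2.1,0],"rot": [0,0,0.25]}]'

```text
time_s: 20.3
eef_pos: [0.5453, 0.0501, 0.1412]
eef_rot: [[1.0, 0.027, -0.002], [0.027, -1.0, 0.0], [-0.002, -0.0, -1.0]]
force: [-0.2, -0.0, -2.7]
gripper_width: 0.0088
gripper_force: 58.6
```

Emit:
send_rows --steps '[{"gripper": 0.6,"translation": [-0.6,-2.1,0],"rot": [0,0,0.25]},{"gripper": 0.6,"translation": [-0.6,-2.1,0],"rot": [0,0,0.25]},{"gripper": 0.6,"translation": [-0.6,-2.1,0],"rot": [0,0,0.25]},{"gripper": 0.6,"translation": [-0.6,-2.1,0],"rot": [0,0,0.25]},{"gripper": 0.6,"translation": [-0.6,-2.0,0],"rot": [0,0,0.25]}]'

```text
time_s: 20.8
eef_pos: [0.5132, 0.1534, 0.1412]
eef_rot: [[1.0, 0.006, -0.002], [0.006, -1.0, -0.0], [-0.002, 0.0, -1.0]]
force: [0.2, 0.3, -2.3]
gripper_width: 0.0088
gripper_force: 58.6
```

Emit:
send_rows --steps '[{"gripper": 0.6,"translation": [-0.1,-0.9,0],"rot": [0,0,0]},{"gripper": 0.6,"translation": [0,0,0],"rot": [0,0,0]},{"gripper": 0.6,"translation": [0,0,0],"rot": [0,0,0]}]'

```text
time_s: 21.1
eef_pos: [0.5138, 0.1601, 0.142]
eef_rot: [[1.0, 0.005, -0.0], [0.005, -1.0, -0.001], [-0.0, 0.001, -1.0]]
force: [0.6, -0.1, -2.3]
gripper_width: 0.0091
gripper_force: 58.7
```

Run:
```python
from h import *
rows(.5145,.313,.145,90.3,1)
f=env.grab_frame("wrist");g=env.grab_frame("side");h=env.grab_frame("top")
np.savez("w5.npz",w=f,side=g,top=h);save("w5.png",f)
for x in (g,h):
    for r in racks(x):print(r)
W=fcloud(f);q=W[teal(f)]
for z0,z1 in((.085,.098),(.15,.19)):
    r=q[(q[:,2]>z0)&(q[:,2]<z1)];r=r[(r[:,1]>.24)] if z0<.1 else r
    if len(r)>9:print(z0,len(r),np.percentile(r,[1,50,99],axis=0).round(3).tolist(),cv2.minAreaRect((r[:,:2]*1000).astype(np.float32)))
```

```text
t 21.1 pos [0.5138 0.1601 0.142 ] ang -89.7 tilt 0.001 w 0.0091 F [ 0.6 -0.1 -2.3] da 0.0 j7 -1.45
[0.14, -15.28, -0.3] rz -0.01
(512.6, 156.0, 156, 114, -0.1, 174, array([215., 145.]), np.int32(1804))
(515.1, -319.2, 157, 110, -15.5, 47, array([276., 289.]), np.int32(1598))
(562.6, 128.0, 60, 44, 0.4, 178, array([206., 201.]), np.int32(315))
(514.8, -318.1, 160, 108, -15.5, 50, array([344., 218.]), np.int32(880))
(514.3, 343.5, 157, 49, -0.4, 93, array([138., 216.]), np.int32(479))
(468.0, 137.9, 68, 66, 89.3, 178, array([204., 234.]), np.int32(502))
0.085 4952 [[0.437, 0.261, 0.085], [0.528, 0.297, 0.091], [0.594, 0.369, 0.093]] ((514.7918090820312, 315.689208984375), (159.15875244140625, 110.0894775390625), 0.6726796627044678)
0.15 25588 [[0.488, 0.108, 0.151], [0.555, 0.161, 0.169], [0.592, 0.214, 0.177]] ((536.3074951171875, 160.91311645507812), (112.42201232910156, 108.74100494384766), 0.3746773600578308)
```

View pics/w5.png

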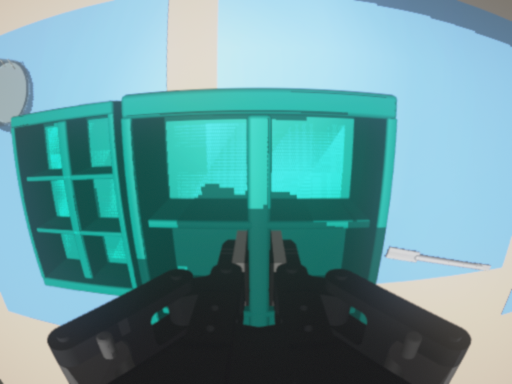

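The held rack is level, and the stack is visible at left. From the same wrist image the remaining shift is about +0.15 cm in x and 15.4 cm in y.

Emit:
send_rows --steps '[{"gripper": 0.6,"translation": [0.15,-0.9,0],"rot": [0,0,0]},{"gripper": 0.6,"translation": [0,-1.9,0],"rot": [0,0,0]},{"gripper": 0.6,"translation": [0,-2.2,0],"rot": [0,0,0]},{"gripper": 0.6,"translation": [0,-2.2,0],"rot": [0,0,0]},{"gripper": 0.6,"translation": [0,-2.2,0],"rot": [0,0,0]}]'

```text
time_s: 21.75
eef_pos: [0.5147, 0.2579, 0.1421]
eef_rot: [[1.0, 0.007, -0.0], [0.007, -1.0, 0.001], [-0.0, -0.001, -1.0]]
force: [0.1, 0.3, -1.8]
gripper_width: 0.0089
gripper_force: 58.7
```

Emit:
send_rows --steps '[{"gripper": 0.6,"translation": [0,-2.2,0],"rot": [0,0,0]},{"gripper": 0.6,"translation": [0,-2.0,0],"rot": [0,0,0]},{"gripper": 0.6,"translation": [0,-1.2,0],"rot": [0,0,0]},{"gripper": 0.6,"translation": [0,-0.6,0],"rot": [0,0,0]},{"gripper": 0.6,"translation": [0,0,0],"rot": [0,0,0]}]'

```text
time_s: 22.25
eef_pos: [0.5146, 0.3156, 0.1421]
eef_rot: [[1.0, 0.006, 0.0], [0.006, -1.0, -0.0], [0.0, 0.0, -1.0]]
force: [-0.1, -0.1, -2.8]
gripper_width: 0.0089
gripper_force: 58.7
```

Emit:
send_rows --steps '[{"gripper": 0.6,"translation": [0,0,0],"rot": [0,0,0]},{"gripper": 0.6,"translation": [0,0,0],"rot": [0,0,0]}]'

```text
time_s: 22.45
eef_pos: [0.5149, 0.3136, 0.1424]
eef_rot: [[1.0, 0.003, -0.0], [0.003, -1.0, -0.0], [-0.0, 0.0, -1.0]]
force: [0.3, -0.4, -1.3]
gripper_width: 0.0088
gripper_force: 58.7
```

Run:
```python
from h import *
rows(.5155,.314,.1015,90.3,1)
for n in("side","top"):
    for r in racks(env.grab_frame(n)):print(r)
```

```text
t 22.4 pos [0.5149 0.3136 0.1424] ang -89.8 tilt 0.000 w 0.0088 F [ 0.3 -0.4 -1.3] da 0.1 j7 -1.67
[0.06, -0.04, 4.09] rz -0.11
(514.3, 309.8, 159, 118, 0.3, 169, array([210., 136.]), np.int32(2545))
(514.7, -319.7, 157, 110, -15.5, 47, array([276., 289.]), np.int32(1597))
(514.0, 310.7, 160, 107, -0.3, 177, array([150., 220.]), np.int32(1740))
(515.1, -317.4, 160, 107, -15.4, 50, array([344., 218.]), np.int32(854))
```

Emit:
send_rows --steps '[{"gripper": 0.6,"translation": [0,-0.15,1],"rot": [0,0,0]},{"gripper": 0.6,"translation": [0,0,1],"rot": [0,0,0]},{"gripper": 0.6,"translation": [0,0,0.7],"rot": [0,0,0]},{"gripper": 0.6,"translation": [0,0,0.5],"rot": [0,0,0]},{"gripper": 0.6,"translation": [0,0,0.3],"rot": [0,0,0]}]'

```text
time_s: 23.05
eef_pos: [0.5144, 0.3162, 0.1064]
eef_rot: [[1.0, 0.005, -0.001], [0.005, -1.0, -0.001], [-0.001, 0.001, -1.0]]
force: [0.1, -0.5, -2.0]
gripper_width: 0.009
gripper_force: 58.7
```

Emit:
send_rows --steps '[{"gripper": 0.6,"translation": [0,0,0.2],"rot": [0,0,0]},{"gripper": 0.6,"translation": [0,0,0.2],"rot": [0,0,0]},{"gripper": 0.6,"translation": [0,0,0],"rot": [0,0,0]}]'

```text
time_s: 23.35
eef_pos: [0.5146, 0.3165, 0.1032]
eef_rot: [[1.0, 0.005, -0.0], [0.005, -1.0, 0.0], [-0.0, -0.0, -1.0]]
force: [0.3, 0.1, -2.4]
gripper_width: 0.0092
gripper_force: 58.7
```

It has entered the rim: 2 mm below rim contact height with no contact force. Lowering the last bit.

Emit:
send_rows --steps '[{"gripper": 0.6,"translation": [0,0,0.15],"rot": [0,0,0]},{"gripper": 0.6,"translation": [0,0,0.1],"rot": [0,0,0]},{"gripper": 0.6,"translation": [0,0,0],"rot": [0,0,0]}]'

```text
time_s: 23.65
eef_pos: [0.5148, 0.3166, 0.1015]
eef_rot: [[1.0, 0.005, 0.0], [0.005, -1.0, 0.001], [0.0, -0.001, -1.0]]
force: [-2.1, -0.6, 4.6]
gripper_width: 0.009
gripper_force: 59.5
```

Contact is felt at the expected height, so I release and rise.

Emit:
send_rows --steps '[{"gripper": 3.5,"translation": [0,0,0],"rot": [0,0,0]},{"gripper": 3.5,"translation": [0,0,0],"rot": [0,0,0]},{"gripper": 3.5,"translation": [0,0,0],"rot": [0,0,0]},{"gripper": 3.5,"translation": [0,0,0],"rot": [0,0,0]},{"gripper": 3.5,"translation": [0,0,-1],"rot": [0,0,0]}]'

```text
time_s: 24.15
eef_pos: [0.5138, 0.3162, 0.1101]
eef_rot: [[1.0, 0.005, -0.002], [0.005, -1.0, -0.001], [-0.002, 0.001, -1.0]]
force: [-1.1, -0.4, 0.7]
gripper_width: 0.0353
gripper_force: 0.0
```

Emit:
send_rows --steps '[{"gripper": 3.5,"translation": [0,0,-2],"rot": [0,0,0]},{"gripper": 3.5,"translation": [0,0,-4],"rot": [0,0,0]},{"gripper": 3.5,"translation": [0,0,-4],"rot": [0,0,0]},{"gripper": 3.5,"translation": [-2,4,-2],"rot": [0,0,0]},{"gripper": 3.5,"translation": [-1,4.5,0],"rot": [0,0,0]}]'

```text
time_s: 24.65
eef_pos: [0.4863, 0.232, 0.2339]
eef_rot: [[1.0, 0.008, 0.004], [0.008, -1.0, 0.003], [0.004, -0.003, -1.0]]
force: [1.6, -0.6, -0.0]
gripper_width: 0.0347
gripper_force: 0.0
```

Emit:
send_rows --steps '[{"gripper": 3.5,"translation": [-1,4.5,0],"rot": [0,0,0]},{"gripper": 3.5,"translation": [0,4.5,0],"rot": [0,0,0]},{"gripper": 3.5,"translation": [0,4,0],"rot": [0,0,0]},{"gripper": 3.5,"translation": [0,0,0],"rot": [0,0,0]},{"gripper": 3.5,"translation": [0,0,0],"rot": [0,0,0]}]'

```text
time_s: 25.15
eef_pos: [0.4759, 0.1006, 0.2314]
eef_rot: [[1.0, 0.003, 0.0], [0.003, -1.0, 0.002], [0.0, -0.002, -1.0]]
force: [-0.8, 0.6, -0.0]
gripper_width: 0.0351
gripper_force: 0.0
```

Run:
```python
from h import *
fs=[env.grab_frame(n) for n in("side","top")]
for f in fs:
    for r in racks(f):print(r)
    caps(f,0,amin=10)
im=fs[0]["frame"][60:360,90:430,::-1];cv2.imwrite("pics/end.png",cv2.resize(im,(680,600)))
print(env.sense()["time_s"],env.sense()["eef_pos"])
```

```text
(514.5, 313.2, 158, 115, -0.4, 129, array([210., 141.]), np.int32(2015))
(514.7, -319.1, 157, 110, -15.4, 47, array([276., 289.]), np.int32(1604))
cap px [275. 257.] [11, 8, 64] plane [ 0.5214 -0.2948  0.086 ] depth [ 0.5222 -0.2934  0.0844]
cap px [255. 257.] [11, 7, 64] plane [ 0.476  -0.2805  0.086 ] depth [ 0.4764 -0.2803  0.0845]
cap px [295. 257.] [11, 7, 63] plane [ 0.5659 -0.3108  0.086 ] depth [ 0.5668 -0.3105  0.0849]
cap px [277. 275.] [11, 8, 72] plane [ 0.5059 -0.3459  0.086 ] depth [ 0.5066 -0.3449  0.0849]
cap px [299. 274.] [11, 9, 74] plane [ 0.5533 -0.3603  0.086 ] depth [ 0.5534 -0.3593  0.0847]
cap px [256. 276.] [11, 9, 76] plane [ 0.46   -0.3346  0.086 ] depth [ 0.4603 -0.3331  0.0845]
(514.9, -317.9, 160, 108, -15.2, 50, array([343., 218.]), np.int32(878))
(515.1, 315.5, 158, 110, -0.6, 136, array([146., 218.]), np.int32(1925))
cap px [346. 201.] [6, 5, 28] plane [ 0.567 -0.309  0.086] depth [ 0.567  -0.3101  0.0862]
cap px [361. 205.] [5, 6, 27] plane [ 0.5549 -0.3579  0.086 ] depth [ 0.5538 -0.3574  0.0866]
cap px [341. 215.] [5, 6, 27] plane [ 0.5211 -0.2917  0.086 ] depth [ 0.5223 -0.292   0.086 ]
cap px [357. 220.] [6, 6, 30] plane [ 0.5073 -0.344   0.086 ] depth [ 0.5059 -0.3438  0.086 ]
cap px [337. 230.] [5, 6, 28] plane [ 0.4761 -0.2773  0.086 ] depth [ 0.4751 -0.2769  0.0873]
cap px [354. 235.] [6, 6, 31] plane [ 0.4601 -0.3319  0.086 ] depth [ 0.4588 -0.3305  0.0876]
25.25 [0.47602345 0.10241387 0.23105746]
```

View pics/end.png

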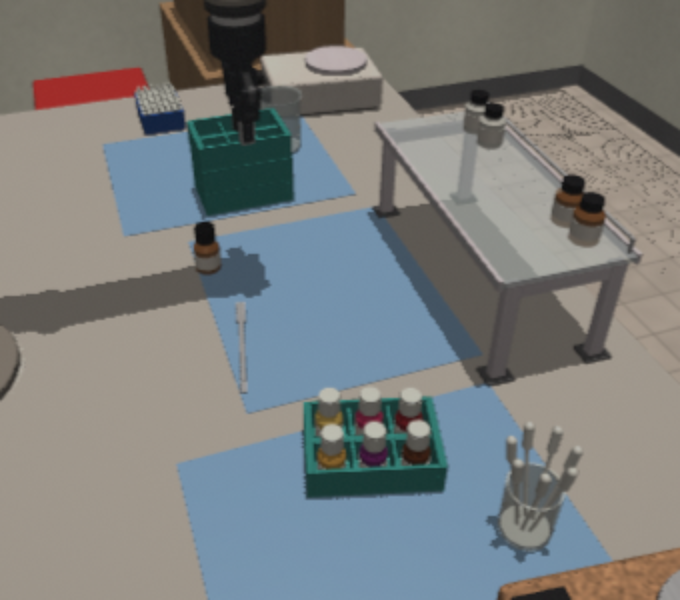

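The rack is nested: its rim is at 136 mm, the stack is square, all six bottles are seated, and the gripper is clear. Handing in.

```bash
python3 -c "
from workcell import env
print(env.close_job())"
```

```text
the job is handed in; nothing more can be done
None
```

The job is handed in: at the last look (25 s of the 72 s used), all six bottles stood in rack_fill, the emptied rack was nested squarely on the two empty ones and the gripper was clear; handing in returned no verdict.

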